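# Hang the drip pail to dry and set the drying timer

### The job

The rinsed electrode is in the little steel pail and has to dry: hang the pail gently by the middle of its handle in the hook of the drip stand, keeping it level enough on the way that the electrode stays in it, and let go. Then turn the blue knob of the timer until its white line points at the green mark. Do not push the bottles, the gauze roll or the blue cup about or tip them.

Things in the scene. Friction and masses are not known exactly. Their poses are not given: they have to be found in the camera images.
- pail: open round steel pail, 60 mm across at the foot, 74 mm at the rim, rim 55 mm high, 0.16 kg; origin at the centre of its underside, z up. A stiff arched handle (it does not swing) stands over it in its own y-z plane: thin legs at y = -45 and +45 mm, joined at the top by a straight level black bar (see pail_bar). Either way round is the same
- pail_bar (a point): middle of the pail's black handle bar, on the bar's axis, 115 mm above the pail's underside. The bar runs along the pail's y, 9 mm thick, straight from y = -36 to +36 mm; the opening between rim and bar is 55 mm high
- electrode: small round-footed electrode, 25 mm across, 46 mm high, standing loose in the pail; origin at the centre of its underside, which is 4 mm above the pail's underside
- stand: fixed drip stand: round white tray 112 mm across, 8 mm high; origin under the tray's centre, z up. A thin post 192 mm high with a black clamp and knob on top stands at x = +70 mm (front of post +64 mm, of clamp +56 mm). From the clamp a steel strap hook reaches to -x over the tray (see stand_seat)
- stand_seat (a point): middle of the hook's floor, on its upper face, 165 mm over the underside; axes as the stand's. The hook is a square U of strap 12 mm wide (in y), open upward, 32 mm long inside (x = -16 to +16 mm); its front lip (4 mm thick) and its back stand 14 mm above the floor. The bar goes in over the lip from the -x side and lies along y, its axis then 4.5 mm above this point
- timer: fixed timer, white square case 62 x 62 mm, 22 mm high, with a blue round knob on top; origin at the centre of the case's underside. A small green mark lies on the case's top beside the knob, at 2.4 rad counter-clockwise from the timer's own x axis, about the knob's axis
- timer_grip (a point): on the knob's axis, 34 mm above the case's underside; the knob is 32 mm across and reaches from 23 to 36 mm above the underside
- timer_knob (a joint): angle of the timer's knob in rad, 0 to 5.24, growing counter-clockwise seen from above; it stays where it is left. At 0 the white line on the knob points along the timer's own +x; at 2.4 it points at the green mark
- wash_bottle: bystander: tall white bottle, 68 x 88 mm, 256 mm high, origin at the centre of its underside
- gel_pump: bystander: pale green pump bottle, 73 x 66 mm, 198 mm high, origin at the centre of its underside
- gauze_roll: bystander: white gauze roll standing on end, 41 mm across, 60 mm high, origin at the centre of its underside
- mixing_cup: bystander: small blue cup, 69 mm across, 32 mm high, origin at the centre of its underside

How it is judged:
By the outcome, as a careful person would: the job done as asked, in the order asked, and still so for the second after the job is handed in, with the robot touching nothing.
It also fails if it takes over 59 s, if anything falls off the work surface, if the arm or the gripper's body presses on something with over 40 N, if the wrist force passes 120 N, or if a joint passes its speed limit or range.

### The arm

A 6-joint arm with a two-finger parallel gripper is mounted at the origin on a cart in front of the work surface, level with it; the furniture and walls round the work are solid. World frame = base frame: x ahead of the robot, y to its left, z up, the work surface at z = 0. Lengths are in mm, angles in rad, forces in N, time in s.
With the tool pointing down it reaches from about 250 to 800 mm from the base axis. Payload 3.9 kg.
Tool frame: the origin (TCP) lies on the mounting face of the last link; the fingertips stand 173 mm ahead of it and the grasp point (between the pads) lies 155 mm ahead of it; z points along the fingers, y is the direction in which the jaws open and shut (so a half turn about z gives the same grasp; the last joint's range is limited). The gripper opens to 85 mm and grips with 20 to 120 N. Pads are 22 mm wide; open, the fingers measure 114 mm over their backs; the gripper's body (76 mm by 85 mm) begins 54 mm behind the grasp point. The pads swing forward as they close: fully open they stand 13 mm farther back than shut.
Start: joints at [-1.205, 0.26, -0.138, 1.173, 0, 1.571], TCP at [187.786, -490.257, 404.704] pointing down, gripper open.
Joint ranges: [-2.78, 2.78], [-0.83, 1.72], [-1.28, 1.37], [-1.9, 2.12], [-1.57, 1.48], [-3.14, 3.14]. Speed limits (rad/s): [2.57, 2.57, 3.14, 3.14, 3.14, 3.14].

### API

Orientations are given as a unit quaternion [x, y, z, w].
In Python, from bench import ctrl gives the robot as it stands.
- The arm moves only by the tool carry_out, never from a script. Its argument "deltas" is a list of rows, each a list of 6 numbers: the shift along the tool's x, y, z in units of 60 mm (1.0 is 60 mm), then the turn, a rotation vector about the tool's x, y, z in units of 8 degrees (1.0 is 8 degrees). A call has 1 to 10 rows; each row shifts and turns the pose as measured when the row begins, along the tool's axes as they then stand; what a row does not reach is not made up. A row lasts 1/8 s, in which the tool goes at most 62.5 mm and 10.7 degrees, less where a joint would pass 70% of its speed; a pose out of reach is approached as far as the arm can. A call is refused whole if a number of a shift passes 1 or a number of a turn 1, either way. A call with a gripper value outside its range is refused whole. "claw" is the finger opening in mm, from 0 to 85.4, set as the call begins (left out, the last holds). The fingers move at their own pace and stop on an object; the grip force is fixed at half the most. Time passes only in rows, so rows that do not move let the fingers close. It gives the time, the measured TCP pose, the force and the opening at its end, in the units of the state.
- ctrl.get_state(): the state, without advancing time (a new reading comes with each control period).
- ctrl.snapshot(name): name is "side" or "top" or "wrist"; returns a dict with "img" (400x640x3 uint8, red, green, blue), "mtx" (3x3 intrinsics, pixels), "R" (3x3) and "t" (3): a world point X has camera coordinates R X + t. Camera axes: x right, y down, z forward; pixel columns grow to the right and rows downward; lengths in mm; the calibration is good to about 2 mm. A picture is of the moment at which its call begins. There is no depth.
- ctrl.close_job(): hands the job in, once; it reports no verdict.
Trained networks look in the newest picture that a camera, given by its name, has taken for a name from the list of things; names that differ only in an ending like _2 or _b are one class to them, and where a whole thing is asked for, a point or a joint stands for the part that bears it (a point fixed in the world has none). Each returns a list of dicts, best first, with "conf" (0 to 1); they miss things now and then, are a little off and sometimes report something else, mostly with a low value. They report only what shows in the picture. A call takes as long as a camera call.
- ctrl.boxes_of(camera, label): "box" ([centre column, centre row, width, height] in pixels, round what is visible of it).
- ctrl.spot_point(camera, label): "location" ([column, row] in pixels: a listed point, or the origin of a listed thing).
The state is a dict: "clock": time; "joint_pos": joint angles; "joint_velocities": joint speeds; "tau": joint torques, N m; "tcp_pos": TCP position; "orientation": TCP orientation; "ft_force": force on the tool from outside, world axes, zero at the start; "ft_torque": the same for the moment, N m; "width": finger opening in mm.
Only numpy, scipy, OpenCV 4.12 (cv2) and the standard library are available. Lean on these libraries where they do the work, as an engineer would, in place of code of your own. Each camera call takes 0.05 s, during which the arm holds its last target. There are 200 camera calls.

## Working session

There is one attempt and no reset: what is moved stays moved. The work goes in short steps, Python scripts to look and compute and a tool call to move; the robot and the scene stay as the last step left them, time stands still between calls to the robot, and variables do not carry over. Pictures are saved under pics/ and viewed, about 8 in all and at most 12, crops included, and the job is handed in when it is done.

Besides the shell and the picture viewer there is one more tool, called after "Call:" as name(argument=value, ...) on one line, values as JSON. carry_out: Moves the arm, as the interface text tells. Its arguments: {"type":"object","properties":{"deltas":{"type":"array"},"claw":{"type":"number"}},"required":["deltas"]}

```bash
mkdir -p pics; ls; cat > h.py <<'E'
from bench import ctrl
import numpy as np, cv2
def snap(n):
    return ctrl.snapshot(n)
def save(s,f,crop=None,sc=1):
    im=s["img"][:,:,::-1]
    if crop: a,b,c,d=crop; im=im[b:d,a:c]
    cv2.imwrite("pics/"+f,cv2.resize(np.ascontiguousarray(im),None,fx=sc,fy=sc,interpolation=cv2.INTER_CUBIC))
def ray(s,uv):
    R=np.array(s["R"]);t=np.array(s["t"]);d=R.T@np.linalg.inv(s["mtx"])@np.array([uv[0],uv[1],1.]);return -R.T@t,d/np.linalg.norm(d)
def atz(s,uv,z):
    c,d=ray(s,uv);return c+d*(z-c[2])/d[2]
def tri(obs):
    A=np.zeros((3,3));b=np.zeros(3);L=[]
    for s,uv in obs:
        c,d=ray(s,uv);P=np.eye(3)-np.outer(d,d);A+=P;b+=P@c;L.append((c,P))
    X=np.linalg.solve(A,b);return X,[round(float(np.linalg.norm(P@(X-c))),1) for c,P in L]
def proj(s,X):
    p=np.array(s["mtx"])@(np.array(s["R"])@np.array(X,float)+np.array(s["t"]));return p[:2]/p[2]
E
python3 - <<'E'
from h import *
np.set_printoptions(precision=1,suppress=True)
st=ctrl.get_state();print({k:np.round(v,3) for k,v in st.items()})
S={}
for c in("side","top","wrist"):
    S[c]=snap(c); print(c,"cam at",ray(S[c],(320,200)))
Z=dict(pail=0,pail_bar=115,electrode=4,stand=0,stand_seat=165,timer=0,timer_grip=34,wash_bottle=0,gel_pump=0,gauze_roll=0,mixing_cup=0)
for n,z in Z.items():
    obs=[]
    for c in("side","top"):
        r=ctrl.spot_point(c,n)
        for q in r[:2]: print(n,c,round(q["conf"],2),np.array(q["location"]),atz(S[c],q["location"],z))
        if r: obs.append((S[c],r[0]["location"]))
    if len(obs)==2: print("   tri",*tri(obs))
im=np.vstack([S["top"]["img"],S["side"]["img"]])
cv2.imwrite("pics/a_top.png",S["top"]["img"][:,:,::-1]);cv2.imwrite("pics/a_side.png",S["side"]["img"][:,:,::-1])
E
```

```text
pics
{'clock': np.float64(0.0), 'joint_pos': array([-1.2,  0.3, -0.1,  1.2, -0. ,  1.6]), 'joint_velocities': array([-0., -0., -0., -0., -0.,  0.]), 'tau': array([ -0. , -40.6,  25.4,   0. ,   0. ,  -0. ]), 'tcp_pos': array([ 187.7, -489.9,  403.9]), 'orientation': array([ 1. ,  0.2, -0. , -0. ]), 'ft_force': array([ 0. , -0.4, -0.4]), 'ft_torque': array([ 0. , -0.1,  0. ]), 'width': np.float64(85.666)}
side cam at (array([110.8, 619.2, 690.5]), array([ 0.5, -0.6, -0.6]))
top cam at (array([ 440.3,   37. , 1003.7]), array([ 0.1, -0. , -1. ]))
wrist cam at (array([ 260.9, -462.2,  373.1]), array([-0.3, -0.1, -0.9]))
pail side 0.67 [261.6 308.7] [517.9 246.9  -0. ]
pail top 0.94 [226.5 212.6] [516.4 247.1   0. ]
pail top 0.42 [306.5 219.1] [496.6  64.6   0. ]
   tri [516.8 247.2   1.1] [0.6, 0.6]
pail_bar side 0.66 [257.2 268.2] [518.8 248.1 115. ]
pail_bar top 0.56 [213.8 210.5] [512.6 248.7 115. ]
   tri [514.2 249.3 118.4] [2.3, 2.3]
electrode side 0.68 [347.3 314.3] [377.4 154.6   4. ]
electrode side 0.61 [268.2 313.4] [497.9 249.2   4. ]
electrode top 0.59 [224.8 219.8] [499.8 250
[... 800 characters left out ...]
ash_bottle side 0.81 [291.8 212.6] [665.8 -17.7   0. ]
wash_bottle top 0.56 [344.8 146.3] [662.8 -28.1   0. ]
   tri [668.  -26.3  -7.5] [4.1, 4.1]
gel_pump side 0.94 [328.4 185.1] [ 665.8 -171.1    0. ]
gel_pump top 0.64 [401.7 146. ] [ 659.9 -159.6    0. ]
gel_pump top 0.47 [271.1 269.5] [385.  147.2   0. ]
   tri [ 656.9 -157.5   11.7] [0.5, 0.5]
gauze_roll side 0.93 [345.  312.4] [385.1 151.    0. ]
gauze_roll side 0.32 [364.9 221.5] [ 505.  -105.5    0. ]
gauze_roll top 0.65 [266.8 268.2] [388.2 156.9   0. ]
   tri [386. 155.   4.] [2.8, 2.8]
mixing_cup side 0.98 [381.  263.2] [400.   -8.6   0. ]
mixing_cup top 0.84 [347.3 263.3] [394.5 -25.    0. ]
   tri [399.5 -22.6 -11.7] [6.4, 6.4]
```

View pics/a_top.png

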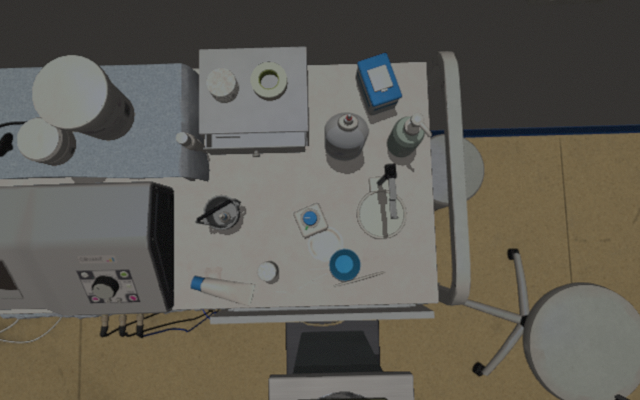

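View pics/a_side.png

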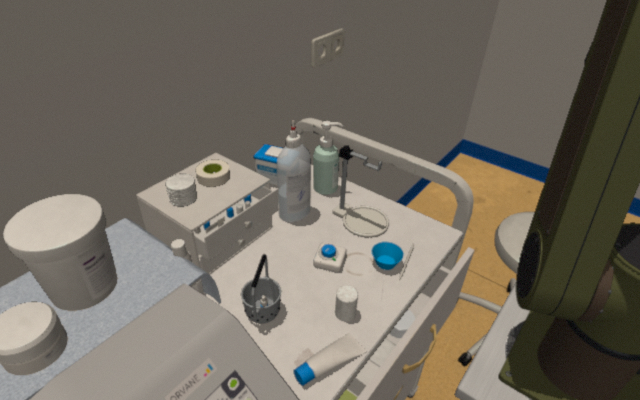

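The top view shows the pail at (223,213) with its bar from (197,218) to (240,203), the timer at (310,218), and the stand tray at (381,215) with its post and clamp near (388,173). The hook reaches toward −x world. The side view agrees. Next I look at the stand from the wrist on the way over.

```bash
cat >> h.py <<'E'
from scipy.spatial.transform import Rotation as Ro, Slerp
def tool(a): # tool pointing down, tool x at world angle a (deg)
    a=np.radians(a); x=[np.cos(a),np.sin(a),0]; y=[np.sin(a),-np.cos(a),0]
    return Ro.from_matrix(np.array([x,y,[0,0,-1]]).T)
def plan(P,a,n=None,smax=0.85):
    st=ctrl.get_state(); p0=np.array(st["tcp_pos"]); r0=Ro.from_quat(st["orientation"]); r1=tool(a); P=np.array(P,float)
    dr=(r0.inv()*r1).as_rotvec(); d=P-p0
    if n is None: n=int(max(1,np.ceil(np.linalg.norm(d)/60/smax),np.ceil(np.linalg.norm(np.degrees(dr))/8/0.95)))
    print("at",np.round(p0,1),"ang",np.round(np.degrees(np.arctan2(r0.as_matrix()[1,0],r0.as_matrix()[0,0])),1),"tilt z",np.round(r0.as_matrix()[:,2],3),"clk",st["clock"],"F",np.round(st["ft_force"],1),"w",st["width"])
    for i in range(n):
        r=r0*Ro.from_rotvec(dr*i/n)
        print([float(v) for v in np.round(np.r_[r.inv().apply(d/n)/60,np.degrees(dr)/n/8],3)],end=",\n" if i<n-1 else "\n")
E
python3 -c "
from h import *
plan([470,-110,440],90)"
```

```text
at [ 187.8 -490.3  404.7] ang 21.0 tilt z [-0.  0. -1.] clk 1.25 F [ 0.5 -0.1  0.6] w 85.33710965261407
[0.666, -0.424, -0.059, -0.0, 0.0, -0.863],
[0.712, -0.34, -0.059, -0.0, 0.0, -0.863],
[0.748, -0.252, -0.059, -0.0, 0.0, -0.863],
[0.773, -0.161, -0.059, -0.0, 0.0, -0.863],
[0.786, -0.067, -0.059, -0.0, 0.0, -0.863],
[0.789, 0.028, -0.059, -0.0, 0.0, -0.863],
[0.78, 0.123, -0.059, -0.0, 0.0, -0.863],
[0.759, 0.216, -0.059, -0.0, 0.0, -0.863],
[0.728, 0.306, -0.059, -0.0, 0.0, -0.863],
[0.686, 0.391, -0.059, -0.0, 0.0, -0.863]
```

Call:
carry_out(deltas=[[0.67,-0.42,-0.06,0,0,-0.86],[0.71,-0.34,-0.06,0,0,-0.86],[0.75,-0.25,-0.06,0,0,-0.86],[0.77,-0.16,-0.06,0,0,-0.86],[0.79,-0.07,-0.06,0,0,-0.86],[0.79,0.03,-0.06,0,0,-0.86],[0.78,0.12,-0.06,0,0,-0.86],[0.76,0.22,-0.06,0,0,-0.86],[0.73,0.31,-0.06,0,0,-0.86],[0.69,0.39,-0.06,0,0,-0.86]])

```text
clock: 2.5
tcp_pos: [472.8, -97.3, 442.3]
orientation: [0.697, 0.717, 0.0, 0.003]
ft_force: [0.2, -0.3, -0.4]
width: 85.2
```

```bash
python3 - <<'E'
from h import *
np.set_printoptions(precision=1,suppress=True)
s=snap("wrist"); print(ray(s,(320,200)))
for n,z in dict(stand=0,stand_seat=165,timer_grip=34).items():
    for q in ctrl.spot_point("wrist",n)[:2]: print(n,round(q["conf"],2),np.array(q["location"]),atz(s,q["location"],z))
save(s,"b_wrist.png")
np.savez("b.npz",**s)
plan([470,-110,440],90,1)
E
```

```text
(array([470.4, -19.2, 411.2]), array([ 0. , -0.3, -0.9]))
stand 0.78 [343.5 161.7] [ 502.1 -106.4    0. ]
stand_seat 0.57 [361.8 202.5] [ 504.8 -102.6  165. ]
timer_grip 0.68 [349.6   6. ] [498.   56.3  34. ]
timer_grip 0.66 [252.8  81.1] [400.6 -16.2  34. ]
at [472.2 -98.2 441.9] ang 91.4 tilt z [ 0. -0. -1.] clk 2.7 F [0.  0.2 0.6] w 85.5034899616755
[-0.195, -0.041, 0.032, 0.026, 0.028, 0.18]
```

View pics/b_wrist.png

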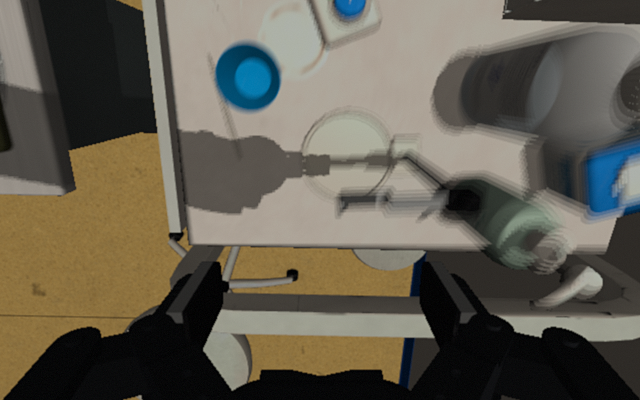

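The picture shows the tray at (347,155), the hook from (340,205) to (430,205) and the clamp at (460,198), blurred by motion. I'll take a still crop.

```bash
python3 - <<'E'
from h import *
np.set_printoptions(precision=1,suppress=True)
s=snap("wrist")
for n,z in dict(stand=0,stand_seat=165).items():
    for q in ctrl.spot_point("wrist",n)[:2]: print(n,round(q["conf"],2),np.array(q["location"]),atz(s,q["location"],z))
save(s,"c_wrist.png",(280,90,540,260),3)
np.savez("b.npz",**s)
E
```

```text
stand 0.97 [344.7 160.4] [ 502.3 -105.6    0. ]
```

View pics/c_wrist.png

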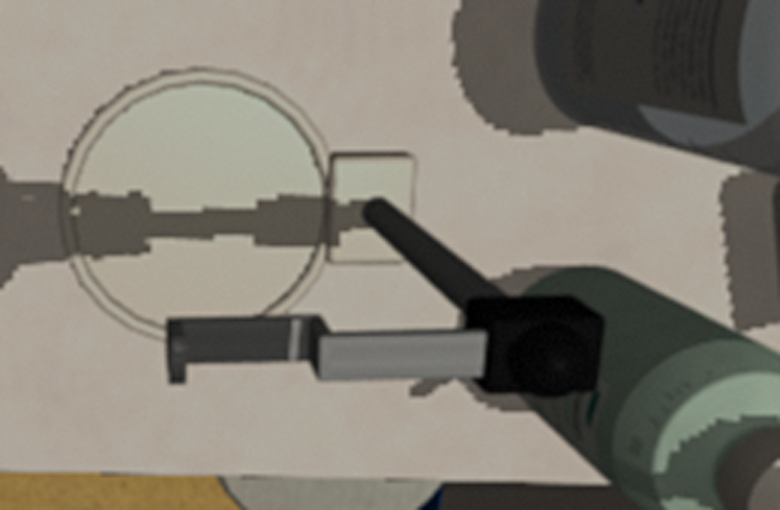

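Sharp crop: tray centre is near crop (196,204), and the hook floor corners are (185,320), (290,318) and (290,360). The clamp is at (535,345). I'll fit the stand pose to these.

```bash
python3 - <<'E'
from h import *
from scipy.optimize import least_squares
np.set_printoptions(precision=2,suppress=True)
s=dict(np.load("b.npz"))
F=[((0,0,8),(196,204)),((-16,6,165),(186,320)),((16,6,165),(290,318)),((16,-6,165),(290,360)),((-16,-6,165),(187,362)),((70,0,6),(375,212))]
def res(v):
    x,y,a=v;r=[]
    for m,c in F:
        X=[x+np.cos(a)*m[0]-np.sin(a)*m[1],y+np.sin(a)*m[0]+np.cos(a)*m[1],m[2]]
        r+=list(proj(s,X)-(np.array(c)/3+[280,90]))
    return r
o=least_squares(res,[502,-105,0]);print(o.x[:2],np.degrees(o.x[2]),o.fun)
plan([480,215,440],108)
E
```

```text
[ 502.34 -103.98] 1.4125274024683543 [-0.12  2.46 -3.17 -1.01  4.49 -0.37  3.63  0.53 -3.76 -0.1  -1.79 -0.57]
at [471.3 -99.6 441.8] ang 91.3 tilt z [ 0. -0. -1.] clk 2.85 F [-1.1 -0.  -0.1] w 85.32646823190247
[0.748, 0.037, 0.002, 0.003, 0.004, -0.299],
[0.746, 0.068, 0.002, 0.003, 0.004, -0.299],
[0.743, 0.099, 0.003, 0.003, 0.004, -0.299],
[0.738, 0.13, 0.003, 0.003, 0.004, -0.299],
[0.732, 0.161, 0.003, 0.003, 0.004, -0.299],
[0.725, 0.191, 0.004, 0.003, 0.004, -0.299],
[0.716, 0.221, 0.004, 0.003, 0.004, -0.299]
```

Call:
carry_out(deltas=[[0.75,0.04,0,0,0,-0.3],[0.75,0.07,0,0,0,-0.3],[0.74,0.1,0,0,0,-0.3],[0.74,0.13,0,0,0,-0.3],[0.73,0.16,0,0,0,-0.3],[0.72,0.19,0,0,0,-0.3],[0.72,0.22,0,0,0,-0.3],[0,0,0,0,0,0],[0,0,0,0,0,0]])

```text
clock: 3.98
tcp_pos: [481.4, 211.1, 440.4]
orientation: [0.595, 0.804, -0.001, 0.004]
ft_force: [0.0, 0.2, -0.1]
width: 85.2
```

```bash
python3 - <<'E'
from h import *
np.set_printoptions(precision=1,suppress=True)
s=snap("wrist"); t=snap("top"); d=snap("side")
for n,z in dict(pail=0,pail_bar=115,electrode=4,timer_grip=34).items():
    for q in ctrl.spot_point("wrist",n)[:2]: print(n,round(q["conf"],2),np.array(q["location"]),atz(s,q["location"],z))
save(s,"d_wrist.png")
np.savez("d.npz",**s)
plan([480,215,440],108,1)
E
```

```text
pail 0.72 [355.9 131.2] [513.6 248.1   0. ]
electrode 0.93 [353.7 123.8] [507.8 255.8   4. ]
timer_grip 0.61 [300.1 279.9] [501.5  55.6  34. ]
at [481.5 211.5 440.7] ang 107.0 tilt z [ 0. -0. -1.] clk 4.325 F [ 0.8 -0.1  0.2] w 85.52250943732174
[0.063, -0.007, 0.011, 0.021, 0.049, -0.125]
```

View pics/d_wrist.png

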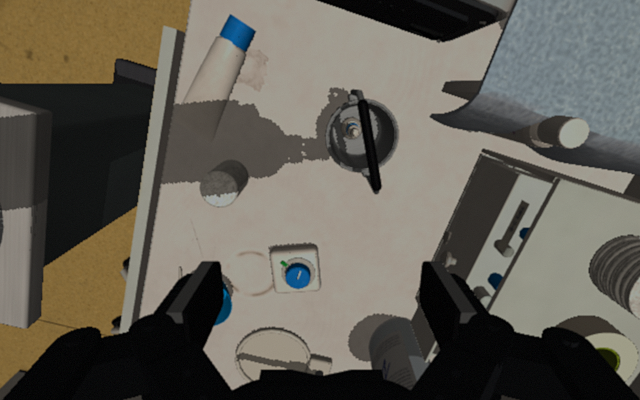

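The picture shows the pail at (362,135) with its bar from (362,97) to (376,188). The timer knob is at (299,274) and the green mark at about (284,264). I'll fit the bar and zoom on the timer.

```bash
python3 - <<'E'
from h import *
np.set_printoptions(precision=1,suppress=True)
s=dict(np.load("d.npz"))
im=s["img"].astype(int); m=np.zeros(im.shape[:2],np.uint8)
m[85:200,340:400]=(im[85:200,340:400].max(2)<35)
n,l,stt,c=cv2.connectedComponentsWithStats(m)
k=1+np.argmax(stt[1:,4]); print(stt[k],c[k])
v,u=np.where(l==k); vx,vy,x0,y0=cv2.fitLine(np.c_[u,v].astype(np.float32),cv2.DIST_HUBER,0,.01,.01).ravel()
pr=(u-x0)*vx+(v-y0)*vy
E=[atz(s,(x0+vx*q,y0+vy*q),115) for q in (pr.min(),pr.max())]
d=E[1]-E[0];print("ends",E,"len",np.linalg.norm(d),"mid",(E[0]+E[1])/2,"ang y",np.degrees(np.arctan2(d[1],d[0])))
save(s,"e_timer.png",(260,235,340,305),8)
E
```

```text
[ 357  100   37   92 1555] [375.  140.2]
ends [array([499.5, 286.6, 115. ]), array([533.4, 213.9, 115. ])] len 80.18770393016725 mid [516.4 250.2 115. ] ang y -65.06585437709492
```

View pics/e_timer.png

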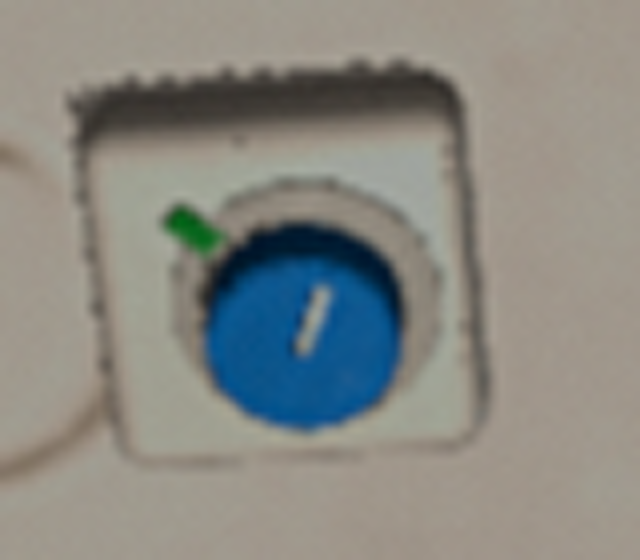

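The timer crop shows the line pointing up and slightly right, from (302,352) to (322,288), with the green mark at (192,230). That means roughly 75° counter-clockwise is needed. I'll refine the bar angle next.

```bash
python3 - <<'E'
from h import *
np.set_printoptions(precision=1,suppress=True)
s=dict(np.load("d.npz"))
im=s["img"].astype(int).max(2)
for v in range(96,194,8): print(v,' '.join('%3d'%q for q in im[v,350:390]))
for th in (12,18,25):
    m=np.zeros(im.shape,np.uint8); m[94:192,357:385]=im[94:192,357:385]<th
    m=cv2.morphologyEx(m,cv2.MORPH_OPEN,np.ones((3,3)))
    v,u=np.where(m); 
    if len(u)<50: continue
    vx,vy,x0,y0=cv2.fitLine(np.c_[u,v].astype(np.float32),cv2.DIST_HUBER,0,.01,.01).ravel()
    pr=(u-x0)*vx+(v-y0)*vy
    E=[atz(s,(x0+vx*q,y0+vy*q),115) for q in (pr.min(),pr.max())]
    d=E[1]-E[0];print(th,len(u),"ends",E,np.linalg.norm(d),"mid",(E[0]+E[1])/2,"ang y",np.degrees(np.arctan2(d[1],d[0])))
E
```

```text
96 104 115 117 119 114 104  76  44  48  61  67  67  65  97 146 164 163 161 160 160 160 160 160 160 159 159 159 159 160 159 160 160 160 158 160 160 160 159 159 158
104  74  63  53  53  50  45  38  23   3   3   3  10  14  17  12  10   7   7  19  25  28  39  55  73  79  86  84  86  96 102 105 103 116 131 149 161 162 160 160 160
112 119 120 119 119 119 117 117 119  78  15   4   5  10   9  18  18   9   3  13  74 112 120 106  69  36  25  25  26  26  23  25  22  26  23  24  40  57  70  85  99
120 111 115 114 116 118 119 115 106 100  72  29   2   6   9   8  15  15  10   4   6  42  97 121 119 105  93  70  50  48  39  29  26  23  23  24  23  24  25  25  22
128 108 101  76  58  71  89 112 130 139 137 126  81  13   1   8  10  13  14  15  10   1  20  92 122 119 117 119  86  48  48  48  39  30  29  28  26  25  26  25  26
136  68  70  90  98 113 128 135 117 105 111 117 121  87  27   2   6   6   8  16  16  10   3  13  78 118 123  91  52  51  51  42  34  31  29  28  27  29  28  24  28
144 121 120 122 119 119 119 120 121 120 117 117 119 120 115  69  10   4   9   9  13  14  12  10   5  20  42  46  39  
[... 751 characters left out ...]
158 159 160 160 160 162 163 150 104  47  12   1   3   7   9  14  16   7   3  18 105 157 163 160 160 162 160 160 161
192 159 160 158 159 160 160 161 160 159 159 158 161 161 160 160 159 159 159 159 158 160 163 148 104  56  41  50  56  83 140 162 160 161 160 158 160 159 159 159 161
12 351 ends [array([492.4, 283.4, 115. ]), array([530.8, 214.7, 115. ])] 78.74726762140818 mid [511.6 249.  115. ] ang y -60.85681192855405
18 807 ends [array([494. , 284.4, 115. ]), array([532.6, 215.2, 115. ])] 79.17899534593525 mid [513.3 249.8 115. ] ang y -60.853327421977454
25 875 ends [array([494.5, 284.6, 115. ]), array([532.6, 214.4, 115. ])] 79.89360809383003 mid [513.6 249.5 115. ] ang y -61.51189642411592
```

```bash
python3 - <<'E'
from h import *
from scipy.ndimage import map_coordinates
from scipy.optimize import minimize
s=dict(np.load("d.npz"))
def cost(v,S):
    x,y,a=v;a=np.radians(a);q=np.linspace(-34,34,40)
    tot=0
    for s in S:
        g=cv2.GaussianBlur(s["img"].max(2).astype(float),(0,0),1)
        for off,w in((0,1),(8,-.5),(-8,-.5)):
            uv=np.array([proj(s,[x+np.cos(a)*k+np.sin(a)*off,y+np.sin(a)*k-np.cos(a)*off,115]) for k in q])
            tot+=w*map_coordinates(g,[uv[:,1],uv[:,0]],order=1).mean()
    return tot
t=snap("top");d=snap("side")
for S in([s],[t],[d],[s,t,d]):
    o=minimize(cost,[513.5,249.5,119],args=(S,),method="Nelder-Mead",options=dict(initial_simplex=[[513.5,249.5,119],[518,249.5,119],[513,254,119],[513,250,111]]));print(o.x.round(1),round(o.fun,1))
plan([524.2,230.3,340],119)
E
```

```text
[515.8 242.3 119.4] -97.6
[523.1 234.6 109.9] -29.3
[516.  244.7 118.5] -131.2
[516.8 242.5 119.1] -248.6
at [481.5 211.9 440.6] ang 107.0 tilt z [ 0.005 -0.006 -1.   ] clk 4.425 F [-0.1 -0.3  1. ] w 85.28415522863389
[0.032, 0.255, 0.559, 0.005, 0.017, -0.498],
[0.013, 0.257, 0.559, 0.005, 0.017, -0.498],
[-0.006, 0.258, 0.559, 0.005, 0.017, -0.498]
```

Call:
carry_out(deltas=[[0.03,0.27,0.56,0,0,-0.5],[0,0.27,0.56,0,0,-0.5],[-0.02,0.27,0.56,0,0,-0.5],[0,0,0,0,0,0],[0,0,0,0,0,0]], claw=55)

```text
clock: 5.05
tcp_pos: [528.8, 229.7, 339.9]
orientation: [0.505, 0.863, 0.0, 0.005]
ft_force: [-0.3, -0.1, -0.4]
width: 55.3
```

```bash
python3 - <<'E'
from h import *
np.set_printoptions(precision=1,suppress=True)
s=snap("wrist");np.savez("f.npz",**s)
for n,z in dict(pail=0,pail_bar=115).items():
    for q in ctrl.spot_point("wrist",n)[:2]: print(n,round(q["conf"],2),np.array(q["location"]),atz(s,q["location"],z))
im=s["img"].copy()
x,y=515.3,247.8;a=np.radians(119)
for k in(-36,-22,0,36): cv2.circle(im,tuple(int(round(float(v))) for v in proj(s,[x+np.cos(a)*k,y+np.sin(a)*k,115])),3,(255,0,0),1)
cv2.imwrite("pics/f.png",im[:,:,::-1])
plan([526,228.6,270],119)
E
```

```text
pail 0.64 [315.2 151.1] [514.9 245.9   0. ]
pail_bar 0.92 [313.8 180.2] [513.3 249.8 115. ]
at [528.8 229.7 340.4] ang 119.3 tilt z [ 0. -0. -1.] clk 5.2 F [-0.4 -0.2  0.5] w 55.35483431022228
[0.008, -0.029, 0.587, 0.025, 0.028, 0.021],
[0.006, -0.027, 0.587, 0.025, 0.028, 0.021]
```

View pics/f.png

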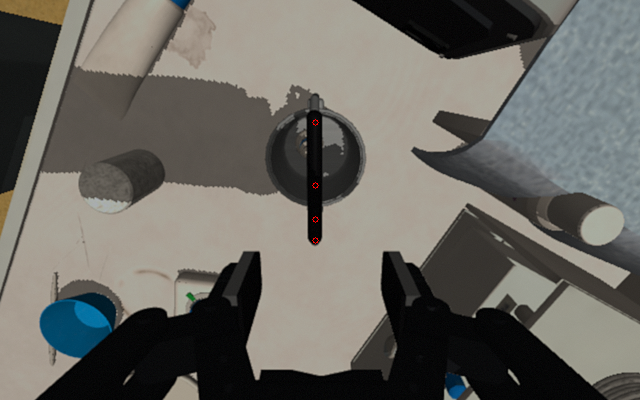

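The wrist view shows the bar vertical at column 314, rows 111–244, and my projected model fits it. The fingers are centred near column 321, so I correct about 3–4 mm, descend and grip.

Call:
carry_out(deltas=[[0.03,-0.04,0.4,0,0,0],[0.02,-0.03,0.4,0,0,0],[0,0,0.35,0,0,0],[0,0,0,0,0,0],[0,0,0,0,0,0]])

```text
clock: 5.82
tcp_pos: [525.5, 230.8, 277.6]
orientation: [0.506, 0.863, 0.006, 0.009]
ft_force: [-0.5, -0.6, 1.1]
width: 55.0
```

```bash
python3 - <<'E'
from h import *
plan([525,230.3,270],119,1)
s=snap("wrist");im=s["img"].copy();cv2.imwrite("pics/g.png",im[:,:,::-1])
E
```

```text
at [525.5 230.8 277.6] ang 119.3 tilt z [ 0.022  0.002 -1.   ] clk 5.825 F [-0.5 -0.6  1.1] w 54.97468535552708
[-0.002, -0.014, 0.127, 0.141, 0.065, 0.032]
```

View pics/g.png

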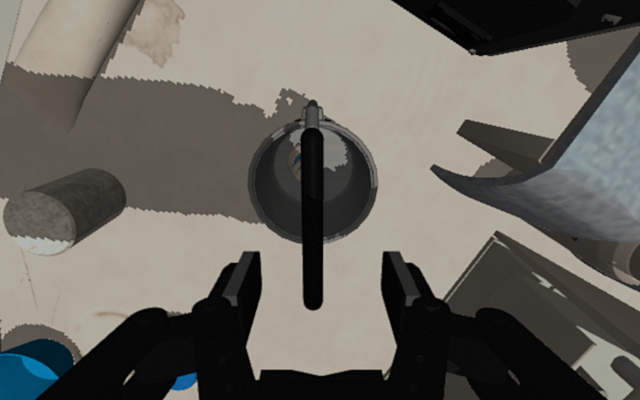

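Fingers are at columns 260–383 (midpoint 321) and the bar at 312. That offset matches the 1.3° tilt, so I correct the tilt while going down.

Call:
carry_out(deltas=[[0,-0.01,0.1,0.14,0.07,0.03],[0,0,0.03,0,0,0],[0,0,0,0,0,0]])

```text
clock: 6.25
tcp_pos: [525.9, 230.7, 271.3]
orientation: [0.508, 0.862, 0.001, 0.0]
ft_force: [-0.7, -0.6, -0.9]
width: 55.0
```

```bash
python3 - <<'E'
from h import *
plan([525,230.3,270],119,1)
s=snap("wrist")["img"].max(2)
for v in(265,280,295): print(v,[int(c) for c in np.where(s[v,235:410]<22)[0]+235][::3])
E
```

```text
at [525.9 230.7 271.3] ang 119.0 tilt z [ 0.001  0.002 -1.   ] clk 6.25 F [-0.7 -0.6 -0.9] w 54.980720681614415
[0.0, -0.016, 0.021, 0.015, -0.008, -0.002]
265 [235, 251, 254, 257, 309, 312, 315, 318, 321, 324, 327, 384, 387, 390, 393, 409]
280 [243, 246, 249, 252, 255, 258, 309, 312, 315, 318, 321, 324, 327, 384, 387, 390, 393, 396, 399]
295 [237, 240, 243, 246, 249, 252, 255, 258, 310, 313, 316, 319, 322, 325, 328, 385, 388, 391, 394, 397, 400, 403]
```

Call:
carry_out(deltas=[[0,-0.015,0.02,0,0,0],[0,0,0,0,0,0]], claw=16)

```text
clock: 6.55
tcp_pos: [525.0, 230.3, 270.0]
orientation: [0.508, 0.862, 0.001, 0.0]
ft_force: [0.0, -0.9, 0.2]
width: 19.1
```

Call:
carry_out(deltas=[[0,0,0,0,0,0],[0,0,0,0,0,0],[0,0,0,0,0,0],[0,0,0,0,0,0]], claw=0)

```text
clock: 7.05
tcp_pos: [525.0, 230.3, 270.2]
orientation: [0.508, 0.862, 0.001, 0.0]
ft_force: [0.0, -0.6, 0.4]
width: 6.7
```

Call:
carry_out(deltas=[[0,0,-0.04,0,0,0],[0,0,-0.08,0,0,0],[0,0,-0.15,0,0,0],[0,0,-0.2,0,0,0],[0,0,-0.15,0,0,0],[0,0,0,0,0,0]])

```text
clock: 7.8
tcp_pos: [524.8, 230.2, 310.0]
orientation: [0.508, 0.862, 0.001, 0.0]
ft_force: [0.5, -0.3, -1.0]
width: 6.6
```

```bash
python3 - <<'E'
from h import *
for c in("wrist","side"):
    s=snap(c); print(c,ctrl.boxes_of(c,"pail")[:1],ctrl.spot_point(c,"pail_bar")[:1],ctrl.spot_point(c,"electrode")[:1])
    if c=="wrist": a=s["img"][80:400,150:490]
    else: b=cv2.resize(s["img"][200:340,200:320],(274,320),interpolation=cv2.INTER_CUBIC)
cv2.imwrite("pics/i.png",np.hstack([a,b])[:,:,::-1])
plan([384,-126,360],91.4)
E
```

```text
wrist [{'box': [321.4, 214.8, 136.4, 221.0], 'conf': 0.91}] [{'location': [320.2, 233.7], 'conf': 0.92}] [{'location': [310.5, 166.8], 'conf': 0.71}]
side [{'box': [262.1, 279.4, 40.3, 64.4], 'conf': 0.97}] [{'location': [256.4, 253.0], 'conf': 0.97}] [{'location': [264.4, 300.5], 'conf': 0.59}]
at [524.2 229.9 308.2] ang 119.0 tilt z [-0.002  0.    -1.   ] clk 8.2 F [ 0.7  0.2 -0.9] w 7.091301752952402
[-0.507, -0.615, -0.108, -0.002, -0.001, 0.431],
[-0.543, -0.583, -0.108, -0.002, -0.001, 0.431],
[-0.577, -0.55, -0.108, -0.002, -0.001, 0.431],
[-0.609, -0.514, -0.108, -0.002, -0.001, 0.431],
[-0.639, -0.476, -0.108, -0.002, -0.001, 0.431],
[-0.666, -0.437, -0.108, -0.002, -0.001, 0.431],
[-0.691, -0.396, -0.108, -0.002, -0.001, 0.431],
[-0.714, -0.354, -0.108, -0.002, -0.001, 0.431]
```

View pics/i.png

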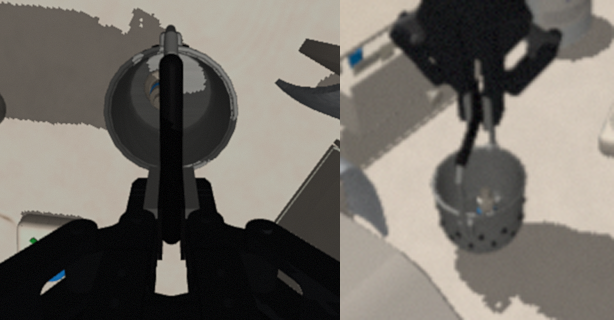

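Lifted: the pail hangs level between the pads with the electrode at left inside it. I raise it clear and carry it slowly.

Call:
carry_out(deltas=[[0,0,-0.1,0,0,0],[0,0,-0.2,0,0,0],[0,0,-0.25,0,0,0],[0,0,-0.2,0,0,0],[0,0,-0.1,0,0,0],[-0.08,-0.1,0,0,0,0.06],[-0.15,-0.18,0,0,0,0.1],[-0.2,-0.23,0,0,0,0.15],[-0.22,-0.24,0,0,0,0.17],[-0.22,-0.23,0,0,0,0.17]])

```text
clock: 9.45
tcp_pos: [493.1, 151.9, 362.6]
orientation: [0.548, 0.836, -0.001, -0.001]
ft_force: [-0.7, -0.3, -2.0]
width: 6.5
```

```bash
python3 -c "
from h import *
plan([384,-126,360],91.4,16)"
```

```text
at [493.1 151.9 362.6] ang 113.5 tilt z [-0.003 -0.001 -1.   ] clk 9.45 F [-0.7 -0.3 -2. ] w 6.462310673278377
[-0.22, -0.22, 0.003, -0.001, 0.0, 0.172],
[-0.225, -0.214, 0.003, -0.001, 0.0, 0.172],
[-0.231, -0.209, 0.003, -0.001, 0.0, 0.172],
[-0.236, -0.203, 0.003, -0.001, 0.0, 0.172],
[-0.24, -0.197, 0.003, -0.001, 0.0, 0.172],
[-0.245, -0.192, 0.003, -0.001, 0.0, 0.172],
[-0.25, -0.186, 0.003, -0.001, 0.0, 0.172],
[-0.254, -0.18, 0.003, -0.001, 0.0, 0.172],
[-0.258, -0.173, 0.003, -0.001, 0.0, 0.172],
[-0.262, -0.167, 0.003, -0.001, 0.0, 0.172],
[-0.266, -0.161, 0.003, -0.001, 0.0, 0.172],
[-0.27, -0.154, 0.003, -0.001, 0.0, 0.172],
[-0.274, -0.148, 0.003, -0.001, 0.0, 0.172],
[-0.277, -0.141, 0.003, -0.001, 0.0, 0.172],
[-0.28, -0.134, 0.003, -0.001, 0.0, 0.172],
[-0.284, -0.128, 0.003, -0.001, 0.0, 0.172]
```

Call:
carry_out(deltas=[[-0.22,-0.22,0,0,0,0.17],[-0.22,-0.21,0,0,0,0.17],[-0.23,-0.21,0,0,0,0.17],[-0.24,-0.2,0,0,0,0.17],[-0.24,-0.2,0,0,0,0.17],[-0.25,-0.19,0,0,0,0.17],[-0.25,-0.19,0,0,0,0.17],[-0.25,-0.18,0,0,0,0.17],[-0.26,-0.17,0,0,0,0.17],[-0.26,-0.17,0,0,0,0.17]])

```text
clock: 10.7
tcp_pos: [418.0, -33.7, 363.4]
orientation: [0.651, 0.759, -0.001, 0.0]
ft_force: [0.0, 0.4, -1.8]
width: 7.0
```

Call:
carry_out(deltas=[[-0.26,-0.16,0,0,0,0.17],[-0.27,-0.15,0,0,0,0.17],[-0.27,-0.15,0,0,0,0.17],[-0.22,-0.12,0,0,0,0.17],[-0.15,-0.08,0,0,0,0.1],[-0.08,-0.04,0,0,0,0.05],[0,0,0,0,0,0],[0,0,0,0,0,0]])

```text
clock: 11.7
tcp_pos: [380.3, -118.5, 364.0]
orientation: [0.697, 0.717, -0.0, 0.001]
ft_force: [-0.5, 0.2, -1.8]
width: 6.8
```

```bash
python3 - <<'E'
from h import *
np.set_printoptions(precision=1,suppress=True)
S={c:snap(c) for c in("wrist","side","top")}
for c in S:
    for n in("stand_seat","pail_bar","electrode","stand"):
        for q in ctrl.spot_point(c,n)[:2]: print(c,n,round(q["conf"],2),np.array(q["location"]))
w=S["wrist"]["img"][60:400,150:610]; b=cv2.resize(S["side"]["img"][120:290,310:450],(280,340),interpolation=cv2.INTER_CUBIC)
cv2.imwrite("pics/j.png",np.hstack([w,b])[:,:,::-1]);np.savez("j.npz",**S["wrist"])
plan([405,-126,350],91.4,1)
E
```

```text
wrist stand_seat 0.59 [557.5 217.3]
wrist stand_seat 0.42 [446.8 160.5]
wrist pail_bar 0.67 [321.6 234.1]
wrist electrode 0.97 [313.6 165.3]
wrist stand 0.85 [445.5 157.8]
side stand_seat 0.79 [374.3 161.6]
side pail_bar 0.61 [424.5 168.3]
side stand 0.75 [363.4 221.8]
side stand 0.32 [373.8 162.4]
top pail_bar 0.57 [396.7 274.1]
top electrode 0.56 [385.3 275.9]
top stand 0.93 [379.6 217. ]
at [ 380.2 -118.7  364. ] ang 91.6 tilt z [ 0. -0. -1.] clk 12.45 F [-0.6  0.1 -2.2] w 6.821665086599207
[-0.133, 0.41, 0.234, 0.006, 0.01, 0.02]
```

View pics/j.png

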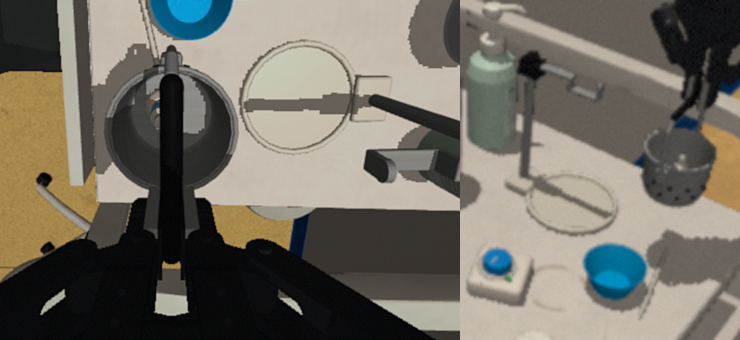

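The wrist view shows the bar vertical at full-image column 321, rows 135–322. The hook lip is at about (520–545, 212–245), and the side view shows the pail level with the electrode in it. Now the bar middle relative to the seat:

```bash
python3 - <<'E'
from h import *
np.set_printoptions(precision=1,suppress=True)
s=dict(np.load("j.npz"))
print("seat wrist",atz(s,(557.5,217.3),165),"bar wrist",atz(s,(321.6,234.1),209),"bar ends",atz(s,(321,135),209),atz(s,(321,322),209),"stand",atz(s,(445.5,157.8),0))
sd=snap("side");print("seat side",atz(sd,(374.3,161.6),165),"bar side",atz(sd,(424.5,168.3),209))
tp=snap("top");print("bar top",atz(tp,(396.7,274.1),209),"stand top",atz(tp,(379.6,217),0))
# project hypothesised hook points
c,sn=np.cos(np.radians(1.4)),np.sin(np.radians(1.4))
for m in[(-20,6,179),(-20,-6,179),(-20,6,161),(-20,-6,161),(16,6,165),(16,-6,165)]:
    print(m,proj(s,[502.3+c*m[0]-sn*m[1],-104+sn*m[0]+c*m[1],m[2]]))
save(s,"k.png",(500,190,600,265),6)
E
```

```text
seat wrist [ 504.4 -102.2  165. ] bar wrist [379.7 -95.6 209. ] bar ends [378.4 -56.7 209. ] [ 380.6 -137.   209. ] stand [ 502.8 -103.3    0. ]
seat side [ 507.8 -120.9  165. ] bar side [ 382.9 -103.   209. ]
bar top [382.7 -99.3 209. ] stand top [ 497.  -101.9    0. ]
(-20, 6, 179) [532.8 219.6]
(-20, -6, 179) [528.1 242.1]
(-20, 6, 161) [512.9 207.1]
(-20, -6, 161) [509.  227.9]
(16, 6, 165) [585.7 209.9]
(16, -6, 165) [580.3 231. ]
```

View pics/k.png

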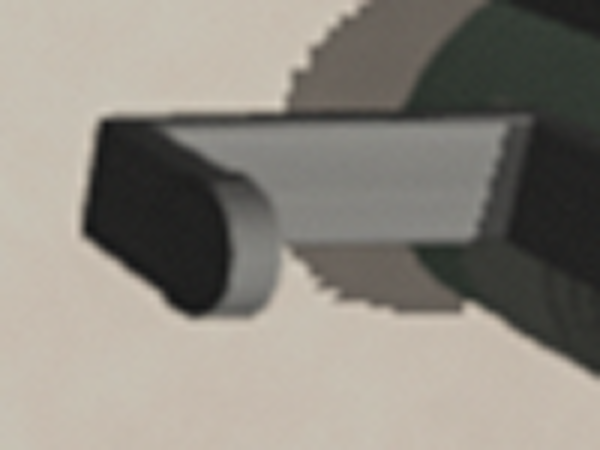

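The lip's outer corners lie at (516.7,209.7) and (513.8,229.2), about 2 mm from the model, and the back end fits. So the seat is at about (503.5,−104.5), and the bar middle at about (379.5,−96.5). I shift sideways, lower slightly and slide in over the lip.

Call:
carry_out(deltas=[[-0.06,0,0.05,0,0,0],[-0.08,0,0.1,0,0,0],[-0.05,0,0.05,0,0,0],[0,0.1,0,0,0,0],[0,0.15,0,0,0,0],[0,0.2,0,0,0,0],[0,0.2,0,0,0,0],[0,0.15,0,0,0,0],[0,0.1,0,0,0,0],[0,0,0,0,0,0]])

```text
clock: 13.8
tcp_pos: [439.6, -129.4, 351.0]
orientation: [0.697, 0.717, 0.0, 0.001]
ft_force: [-0.2, 0.1, -0.5]
width: 6.9
```

```bash
python3 - <<'E'
from h import *
np.set_printoptions(precision=1,suppress=True)
plan([503.9,-126.5,352],91.4,1)
s=snap("wrist");save(s,"l.png",(250,100,570,330),2);np.savez("l.npz",**s)
for n in("stand_seat","pail_bar","electrode"): print(n,[(round(q["conf"],2),np.array(q["location"])) for q in ctrl.spot_point("wrist",n)[:2]])
c,sn=np.cos(np.radians(1.4)),np.sin(np.radians(1.4))
for m in[(-20,6,161),(-20,-6,161),(16,6,165),(16,-6,165)]:
    print(m,proj(s,[503.5+c*m[0]-sn*m[1],-104.5+sn*m[0]+c*m[1],m[2]]))
E
```

```text
at [ 439.6 -129.4  351. ] ang 91.6 tilt z [ 0. -0. -1.] clk 13.8 F [-0.2  0.1 -0.5] w 6.9248228994027015
[0.019, 1.072, -0.014, 0.013, 0.011, 0.023]
stand_seat []
pail_bar [(0.93, array([321.5, 236.1]))]
electrode [(0.68, array([313.4, 164.6]))]
(-20, 6, 161) [412.5 192.7]
(-20, -6, 161) [410.5 215.7]
(16, 6, 165) [490.2 195.4]
(16, -6, 165) [486.3 218.8]
```

Call:
carry_out(deltas=[[0,0.1,0,0,0,0],[0,0.18,0,0,0,0],[0.01,0.2,0,0,0,0],[0.01,0.2,0,0,0,0],[0,0.18,0,0,0,0],[0,0.13,0,0,0,0],[0,0.08,0,0,0,0],[0,0,0,0,0,0],[0,0,0,0,0,0]])

```text
clock: 15.12
tcp_pos: [507.6, -126.3, 350.9]
orientation: [0.697, 0.717, -0.0, 0.001]
ft_force: [-0.3, 0.5, -1.5]
width: 6.6
```

```bash
python3 - <<'E'
from h import *
np.set_printoptions(precision=1,suppress=True)
plan([503.9,-126.5,324.5],91.4,1)
S={c:snap(c) for c in("wrist","side","top")}
z=ctrl.get_state()["tcp_pos"][2]-155
for c in S:
    for q in ctrl.spot_point(c,"pail_bar")[:1]: print(c,q["location"],atz(S[c],q["location"],z))
    for q in ctrl.spot_point(c,"stand_seat")[:1]: print(c,"seat",round(q["conf"],2),q["location"],atz(S[c],q["location"],165))
w=S["wrist"]["img"][60:380,220:580]; b=cv2.resize(S["side"]["img"][120:240,315:425],(440,480),interpolation=cv2.INTER_CUBIC)[:320]
b=cv2.resize(S["side"]["img"][130:230,320:420],(320,320),interpolation=cv2.INTER_CUBIC)
cv2.imwrite("pics/m.png",np.hstack([w,b])[:,:,::-1]);np.savez("m.npz",**S["wrist"])
# hook edges: dump dark/bright profile along x at seat y beyond finger
s=S["wrist"]
for m in[(-20,-6,161),(-20,6,161),(-18,0,179),(16,6,165),(20,0,179),(50,0,179)]:
    print(m,proj(s,[503.5+m[0]-.024*m[1],-104.5+.024*m[0]+m[1],m[2]]))
E
```

```text
at [ 507.6 -126.3  350.9] ang 91.5 tilt z [ 0. -0. -1.] clk 15.125 F [-0.3  0.5 -1.5] w 6.645089852842601
[-0.002, -0.062, 0.439, 0.008, 0.01, 0.018]
wrist [321.3, 232.8] [ 506.8 -102.8  196. ]
wrist seat 0.8 [314.9, 205.8] [ 503.8 -102.4  165. ]
side [373.6, 153.8] [ 502.3 -103.1  196. ]
side seat 0.73 [371.3, 163.6] [ 508.6 -109.5  165. ]
top [397.8, 206.1] [ 505.1 -109.   196. ]
top seat 0.89 [389.3, 209.2] [502.  -98.1 165. ]
(-20, -6, 161) [274.3 218.3]
(-20, 6, 161) [273.4 195.4]
(-18, 0, 179) [273.1 220.6]
(16, 6, 165) [347.8 198.1]
(20, 0, 179) [358.8 220.8]
(50, 0, 179) [426.4 220.9]
```

View pics/m.png

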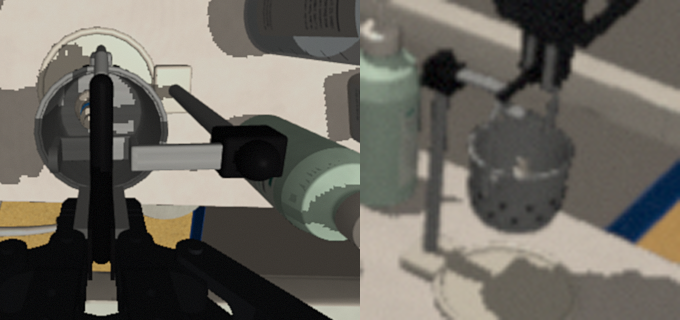

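The hook floor runs from about column 281 to 348 (rows 195–225), and the bar at column 321 is inside the slot, with its middle within 2 mm of the hook. I back off 3 mm and lower it gently.

Call:
carry_out(deltas=[[0,-0.05,0.05,0,0,0],[0,0,0.1,0,0,0],[0,0,0.1,0,0,0],[0,0,0.08,0,0,0],[0,0,0.04,0,0,0],[0,0,0.02,0,0,0],[0,0,0,0,0,0]])

```text
clock: 16.45
tcp_pos: [504.4, -126.4, 325.4]
orientation: [0.697, 0.717, -0.0, 0.001]
ft_force: [-0.3, 0.1, -2.0]
width: 6.8
```

Call:
carry_out(deltas=[[0,0,0.02,0,0,0],[0,0,0.02,0,0,0],[0,0,0,0,0,0]])

```text
clock: 16.82
tcp_pos: [504.4, -126.4, 324.6]
orientation: [0.697, 0.717, 0.0, 0.001]
ft_force: [-1.3, -0.0, 1.0]
width: 6.6
```

Contact: the weight came off the wrist at the expected height. I release slowly.

Call:
carry_out(deltas=[[0,0,0,0,0,0],[0,0,0,0,0,0],[0,0,0,0,0,0]], claw=14)

```text
clock: 17.2
tcp_pos: [505.1, -126.5, 324.7]
orientation: [0.697, 0.717, 0.001, 0.002]
ft_force: [-0.3, -0.2, 0.3]
width: 14.0
```

Call:
carry_out(deltas=[[0,0,0,0,0,0],[0,0,0,0,0,0],[0,0,0,0,0,0]], claw=36)

```text
clock: 17.58
tcp_pos: [505.1, -126.5, 324.5]
orientation: [0.697, 0.717, 0.001, 0.002]
ft_force: [-0.1, 0.5, -0.6]
width: 35.6
```

```bash
python3 - <<'E'
from h import *
np.set_printoptions(precision=1,suppress=True)
plan([504.4,-126.4,420],91.4,1)
S={c:snap(c) for c in("wrist","side","top")}
for c in S:
    for n,z in(("pail_bar",169.5),("electrode",59),("pail",55)):
        for q in ctrl.spot_point(c,n)[:1]: print(c,n,round(q["conf"],2),q["location"],atz(S[c],q["location"],z))
im=S["wrist"]["img"].max(2)
for v in (150,180,250,280,290,300): print(v,[int(c) for c in np.where(im[v,230:420]<22)[0]+230][::3])
E
```

```text
at [ 505.1 -126.5  324.5] ang 91.5 tilt z [ 0. -0. -1.] clk 17.575 F [-0.1  0.5 -0.6] w 35.62980027647514
[-0.0, -0.006, -1.592, 0.03, 0.014, 0.018]
wrist pail_bar 0.94 [316.9, 236.8] [ 503.2 -104.9  169.5]
wrist pail 0.94 [319.0, 171.0] [ 503.8 -105.7   55. ]
side electrode 0.54 [370.2, 206.3] [491.7 -98.   59. ]
side pail 0.76 [368.7, 202.1] [ 505.7 -114.    55. ]
top pail_bar 0.56 [392.4, 207.4] [ 505.  -103.4  169.5]
top electrode 0.61 [380.0, 214.5] [499.  -94.8  59. ]
top pail 0.73 [385.7, 211.3] [ 505.8 -107.9   55. ]
150 [307, 310, 313, 316, 320, 323, 326, 329]
180 [308, 311, 314, 317, 321, 324, 327]
250 [279, 309, 312, 315, 318, 321, 324, 327]
280 [242, 245, 248, 251, 269, 272, 275, 278, 281, 284, 310, 313, 316, 319, 322, 325, 360, 363, 366, 369, 372, 389, 392, 395, 398]
290 [237, 240, 243, 246, 249, 267, 270, 273, 276, 279, 282, 311, 314, 317, 320, 323, 326, 362, 365, 368, 371, 374, 392, 395, 398, 401, 404]
300 [230, 233, 236, 239, 242, 245, 248, 251, 254, 257, 260, 269, 272, 275, 278, 310, 313, 316, 319, 322, 325, 363, 366, 369, 372, 375, 384, 387, 390, 393, 396, 399, 402, 405, 409, 412, 415]
```

The pail hangs with its bar middle at (504,−104), free between the open fingers. I go straight up, then over to the timer.

Call:
carry_out(deltas=[[0,0,-0.15,0,0,0],[0,0,-0.3,0,0,0],[0,0,-0.5,0,0,0],[0,0,-0.6,0,0,0],[0,0,-0.2,0,0,0],[0,0,0,0,0,0]])

```text
clock: 18.92
tcp_pos: [504.5, -126.3, 434.3]
orientation: [0.697, 0.717, 0.001, 0.002]
ft_force: [-0.7, 0.6, -0.5]
width: 35.9
```

```bash
python3 -c "
from h import *
plan([498,55,340],50,7)"
```

```text
at [ 504.5 -126.3  434.3] ang 91.5 tilt z [ 0.005 -0.002 -1.   ] clk 18.925 F [-0.7  0.6 -0.5] w 35.941350767255635
[0.432, -0.005, 0.223, 0.005, 0.0, 0.742],
[0.43, -0.049, 0.224, 0.005, 0.0, 0.742],
[0.422, -0.093, 0.224, 0.005, 0.0, 0.742],
[0.41, -0.136, 0.224, 0.005, 0.0, 0.742],
[0.394, -0.178, 0.224, 0.005, 0.0, 0.742],
[0.373, -0.217, 0.224, 0.005, 0.0, 0.742],
[0.349, -0.255, 0.224, 0.005, 0.0, 0.742]
```

Call:
carry_out(deltas=[[0.43,0,0,0,0,0.74],[0.43,-0.05,0.1,0,0,0.74],[0.42,-0.09,0.3,0,0,0.74],[0.41,-0.14,0.3,0,0,0.74],[0.39,-0.18,0.3,0,0,0.74],[0.37,-0.22,0.3,0,0,0.74],[0.35,-0.25,0.26,0,0,0.74],[0,0,0,0,0,0],[0,0,0,0,0,0]], claw=60)

```text
clock: 20.05
tcp_pos: [495.1, 58.8, 325.7]
orientation: [0.911, 0.412, -0.007, -0.001]
ft_force: [0.0, 0.4, -0.2]
width: 60.0
```

```bash
cat > knob.py <<'E'
from h import *
np.set_printoptions(precision=1,suppress=True)
def pix(m): v,u=np.where(m); return np.c_[u,v].astype(float)
def look(cam="wrist"):
    s=snap(cam); r=ctrl.spot_point(cam,"timer_grip")
    for q in r[:2]: print("grip",round(q["conf"],2),np.array(q["location"]),atz(s,q["location"],34))
    hsv=cv2.cvtColor(s["img"],cv2.COLOR_RGB2HSV); H,Sa,V=[hsv[...,i].astype(int) for i in range(3)]
    g=proj(s,[498,55.5,36]); vv,uu=np.mgrid[:400,:640]; near=np.hypot(uu-g[0],vv-g[1])<(90 if cam=="wrist" else 25)
    blue=((H>95)&(H<125)&(Sa>130)&(V>90)&near).astype(np.uint8)
    n,l,t,c=cv2.connectedComponentsWithStats(blue);k=1+np.argmax(t[1:,4]);B=pix(l==k)
    hull=cv2.convexHull(B.astype(np.int32));
    top=np.array([atz(s,p,36) for p in B])[:,:2]
    mask=np.zeros(H.shape,np.uint8);cv2.fillConvexPoly(mask,hull,1);mask=cv2.erode(mask,np.ones((3,3)))
    W=pix((mask>0)&(Sa<110)&(V>100))
    wl=np.array([atz(s,p,36) for p in W])[:,:2]
    G=pix((H>45)&(H<85)&(Sa>110)&near); gr=np.array([atz(s,p,22) for p in G])[:,:2]
    (cx,cy),rad=cv2.minEnclosingCircle(top.astype(np.float32))
    print("knob circ",cx,cy,rad,"nblue",len(B),"nwhite",len(W),"white mean",wl.mean(0),"green mean",gr.mean(0) ,len(G))
    def line(p):
        vx,vy,x0,y0=cv2.fitLine(p.astype(np.float32),cv2.DIST_L2,0,.01,.01).ravel();q=(p-[x0,y0])@[vx,vy];return np.degrees(np.arctan2(vy,vx)),[x0+vx*q.min(),y0+vy*q.min()],[x0+vx*q.max(),y0+vy*q.max()]
    a,e0,e1=line(wl);print("white ang",a,np.array(e0),np.array(e1))
    b,f0,f1=line(gr);print("green ang",b,np.array(f0),np.array(f1))
    return s
E
python3 - <<'E'
from knob import *
s=look();np.savez("n.npz",**s);plan([498,55,220],50,3)
E
```

```text
grip 0.61 [326.  187.6] [495.6  56.9  34. ]
knob circ 498.2062683105469 58.39505386352539 15.231843948364258 nblue 1035 nwhite 49 white mean [497.4  63.8] green mean [476.4  64.2] 54
white ang 88.57424 [497.3  57.9] [497.6  69.7]
green ang -77.83137 [475.3  69.5] [496.6 -29.5]
at [495.2  58.5 326.2] ang 48.7 tilt z [-0. -0. -1.] clk 20.15 F [-0.3 -1.  -0.6] w 60.11994745300689
[0.002, 0.029, 0.59, -0.018, 0.026, -0.056],
[-0.0, 0.027, 0.59, -0.018, 0.026, -0.056],
[-0.003, 0.026, 0.59, -0.018, 0.026, -0.056]
```

```bash
python3 - <<'E'
from knob import *
import re
for f in("n.npz","d.npz"):
    s=dict(np.load(f)); hsv=cv2.cvtColor(s["img"],cv2.COLOR_RGB2HSV).astype(int)
    g=proj(s,[478,67,22]);vv,uu=np.mgrid[:400,:640];near=np.hypot(uu-g[0],vv-g[1])<18
    m=(hsv[...,0]>45)&(hsv[...,0]<85)&(hsv[...,1]>110)&near
    gr=np.array([atz(s,p,22) for p in pix(m)])[:,:2];vx,vy,x0,y0=cv2.fitLine(gr.astype(np.float32),cv2.DIST_L2,0,.01,.01).ravel()
    print(f,len(gr),gr.mean(0),"axis ang",np.degrees(np.arctan2(vy,vx)),gr.min(0),gr.max(0))
    # case edges: bright low-sat region, minAreaRect at z=22
    g2=proj(s,[498,57,22]);S_=hsv[...,1];
    for th in(150,170):
        mm=((hsv[...,2]>th)&(np.hypot(uu-g2[0],vv-g2[1])<95)).sum()
        print(th,mm)
    # knob top circle: hough-free: base ring skip; blue centroid
    b=(hsv[...,0]>95)&(hsv[...,0]<125)&(hsv[...,1]>130)&(np.hypot(uu-g2[0],vv-g2[1])<60)
    p=np.array([atz(s,q,36) for q in pix(b)])[:,:2];print("blue c",p.mean(0),p.min(0),p.max(0))
    c=np.array([498,57.5]);d=gr.mean(0)-c;print("green dir",np.degrees(np.arctan2(d[1],d[0])))
t=snap("top");print([ (round(q["conf"],2),atz(t,q["location"],34)) for q in ctrl.spot_point("top","timer_grip")])
E
```

```text
n.npz 53 [476.1  65.9] axis ang -23.71937 [471.9  62.8] [480.5  69.1]
150 13339
170 0
blue c [498.6  59.3] [482.9  43.3] [514.1  75. ]
green dir 158.95818011281239
d.npz 17 [476.   65.5] axis ang -21.745892 [472.5  63.2] [479.7  68. ]
150 23343
170 0
blue c [496.4  61.9] [481.5  44.4] [512.   79.1]
green dir 159.93191307432843
[]
```

```bash
python3 - <<'E'
from knob import *
for f in("n.npz","d.npz"):
    s=dict(np.load(f)); N=360; k=4.  # 4px/mm, 90 mm window
    src=np.float32([[453,102],[543,102],[543,12],[453,12]])
    H=cv2.getPerspectiveTransform(np.float32([proj(s,[x,y,22]) for x,y in src]),np.float32([[0,0],[N,0],[N,N],[0,N]]))
    r=cv2.warpPerspective(s["img"],H,(N,N),flags=cv2.INTER_CUBIC); g=cv2.GaussianBlur(cv2.cvtColor(r,cv2.COLOR_RGB2GRAY),(0,0),2)
    cv2.imwrite("pics/r_%s.png"%f[0],r[:,:,::-1])
    gl=cv2.createLineSegmentDetector().detect(g)[0].reshape(-1,4)
    for x1,y1,x2,y2 in gl:
        L=np.hypot(x2-x1,y2-y1)/k
        if L<14: continue
        a=np.degrees(np.arctan2(-(y2-y1),x2-x1))
        n=np.radians(a%90) ; mx,my=453+(x1+x2)/2/k,102-(y1+y2)/2/k
        print(f,"len %.0f ang %.1f mod90 %.1f mid %.1f %.1f"%(L,a,a%90,mx,my))
E
```

```text
n.npz len 47 ang -68.6 mod90 21.4 mid 524.0 70.4
n.npz len 24 ang -159.5 mod90 20.5 mid 497.3 89.8
n.npz len 52 ang 111.3 mod90 21.3 mid 522.1 68.7
n.npz len 19 ang -158.4 mod90 21.6 mid 477.3 81.9
n.npz len 15 ang 21.8 mod90 21.8 mid 521.9 37.6
d.npz len 14 ang -141.4 mod90 38.6 mid 508.9 38.9
d.npz len 14 ang 108.9 mod90 18.9 mid 482.4 48.2
d.npz len 50 ang -68.5 mod90 21.5 mid 522.3 71.4
d.npz len 26 ang 111.3 mod90 21.3 mid 518.0 74.6
```

The case edges give a timer yaw of 21.4°, so the green mark is at 158.9°. That agrees with the mark seen at 159–160°. The white line is at 88.6°, so about +70° is needed. I descend on the knob.

```bash
python3 -c "
from h import *
plan([497.6,57,196],50,4)"
```

```text
at [495.6  58.4 326.7] ang 48.6 tilt z [-0.012 -0.003 -1.   ] clk 20.25 F [ 0.6  0.  -0.2] w 59.783021273447076
[0.007, 0.014, 0.545, -0.012, 0.017, -0.043],
[0.005, 0.013, 0.545, -0.012, 0.017, -0.043],
[0.004, 0.012, 0.545, -0.012, 0.017, -0.043],
[0.002, 0.011, 0.545, -0.012, 0.017, -0.043]
```

Call:
carry_out(deltas=[[0.01,0.01,0.5,0,0.02,-0.04],[0.01,0.01,0.5,0,0.02,-0.04],[0,0.01,0.5,0,0.02,-0.04],[0,0.01,0.3,0,0.02,-0.04],[0,0,0.15,0,0,0],[0,0,0,0,0,0],[0,0,0,0,0,0]])

```text
clock: 21.12
tcp_pos: [501.6, 54.6, 211.4]
orientation: [0.908, 0.42, 0.005, -0.001]
ft_force: [0.8, 0.1, 0.4]
width: 59.9
```

```bash
python3 - <<'E'
from knob import *
plan([497.6,57,196],50,1)
try: look()
except Exception as e: print(e)
plan([497.6,57,196],50,1)
E
```

```text
at [501.6  54.6 211.4] ang 49.7 tilt z [ 0.  0. -1.] clk 21.125 F [0.8 0.1 0.4] w 59.89901066211562
[-0.015, -0.077, 0.257, 0.015, -0.074, -0.042]
grip 0.81 [311.2 260.2] [499.   58.3  34. ]
too many indices for array: array is 1-dimensional, but 2 were indexed
at [501.5  54.7 211.5] ang 49.7 tilt z [ 0.  0. -1.] clk 21.225 F [-0.1 -0.3  0.5] w 59.623508302049444
[-0.016, -0.076, 0.258, 0.016, -0.075, -0.041]
```

Call:
carry_out(deltas=[[0,-0.075,0.13,0,-0.05,0],[0,0,0.12,0,0,0],[0,0,0,0,0,0]])

```text
clock: 21.6
tcp_pos: [498.2, 58.1, 196.3]
orientation: [0.907, 0.42, 0.003, 0.001]
ft_force: [-0.7, -0.3, 0.3]
width: 60.1
```

```bash
python3 - <<'E'
from knob import *
plan([498.2,57.5,196],50,1)
s=snap("wrist"); hsv=cv2.cvtColor(s["img"],cv2.COLOR_RGB2HSV).astype(int)
print([ (round(q["conf"],2),np.array(q["location"]),atz(s,q["location"],34)) for q in ctrl.spot_point("wrist","timer_grip")[:1]])
b=(hsv[...,0]>95)&(hsv[...,0]<125)&(hsv[...,1]>130)&(hsv[...,2]>80); b[:,:230]=0;b[:,410:]=0
n,l,t,c=cv2.connectedComponentsWithStats(b.astype(np.uint8));k=1+np.argmax(t[1:,4]);print(t[k],c[k])
im=s["img"].max(2)
for v in(255,270,285): print(v,[int(c) for c in np.where(im[v,200:440]<25)[0]+200][::4])
E
```

```text
at [498.2  58.1 196.3] ang 49.7 tilt z [ 0.  0. -1.] clk 21.6 F [-0.7 -0.3  0.3] w 60.144707554555794
[-0.008, 0.006, 0.005, 0.024, -0.031, -0.038]
[(0.72, array([320.7, 276.3]), array([498.7,  58. ,  34. ]))]
[338 252  11  12  38] [343.5 257.3]
255 [247, 251, 390, 394]
270 [216, 220, 224, 240, 244, 248, 252, 389, 393, 397, 401, 418, 422]
285 [208, 212, 216, 234, 238, 242, 246, 250, 254, 389, 393, 397, 401, 405, 422, 426, 430]
```

Centred: knob at column 320.7 between fingers at 253 and 389. I close on it.

Call:
carry_out(deltas=[[0,0,0,0,0,0],[0,0,0,0,0,0],[0,0,0,0,0,0],[0,0,0,0,0,0]], claw=24)

```text
clock: 22.2
tcp_pos: [497.8, 58.6, 197.4]
orientation: [0.907, 0.42, 0.003, -0.001]
ft_force: [0.1, 0.8, -0.5]
width: 29.2
```

Call:
carry_out(deltas=[[0,0,0,0,0,-0.3],[0,0,0,0,0,-0.5],[0,0,0,0,0,-0.6],[0,0,0,0,0,-0.6],[0,0,0,0,0,-0.6],[0,0,0,0,0,0]])

```text
clock: 22.95
tcp_pos: [497.7, 58.6, 197.4]
orientation: [0.814, 0.581, 0.003, -0.001]
ft_force: [-0.1, -0.2, 0.6]
width: 29.0
```

```bash
python3 -c "
from h import *
plan([498.2,58.1,196.3],119.9,8)"
```

```text
at [497.7  58.6 197.4] ang 71.1 tilt z [ 0.003  0.005 -1.   ] clk 22.95 F [-0.1 -0.2  0.6] w 28.97920451082261
[-0.001, 0.001, 0.002, 0.004, -0.004, -0.763],
[-0.001, 0.001, 0.002, 0.004, -0.004, -0.763],
[-0.001, 0.001, 0.002, 0.004, -0.004, -0.763],
[-0.001, 0.001, 0.002, 0.004, -0.004, -0.763],
[-0.001, 0.001, 0.002, 0.004, -0.004, -0.763],
[-0.001, 0.001, 0.002, 0.004, -0.004, -0.763],
[-0.001, 0.001, 0.002, 0.004, -0.004, -0.763],
[-0.001, 0.001, 0.002, 0.004, -0.004, -0.763]
```

Call:
carry_out(deltas=[[0,0,0,0,0,-0.5],[0,0,0,0,0,-0.8],[0,0,0,0,0,-0.8],[0,0,0,0,0,-0.8],[0,0,0,0,0,-0.8],[0,0,0,0,0,-0.8],[0,0,0,0,0,-0.8],[0,0,0,0,0,-0.6],[0,0,0,0,0,-0.2],[0,0,0,0,0,0]])

```text
clock: 24.2
tcp_pos: [497.2, 58.4, 197.4]
orientation: [0.496, 0.868, 0.003, -0.001]
ft_force: [-0.1, 0.9, 0.8]
width: 29.3
```

```bash
python3 -c "
from h import *
plan([497.7,58.6,197.4],119.9,1)"
```

```text
at [497.2  58.4 197.4] ang 120.6 tilt z [ 0.002  0.005 -1.   ] clk 24.2 F [-0.1  0.9  0.8] w 29.342550724734156
[-0.002, 0.008, 0.0, 0.027, -0.025, 0.083]
```

Call:
carry_out(deltas=[[0,0,0,0,0,0],[0,0,0,0,0,0],[0,0,0,0,0,0],[0,0,0,0,0,0]], claw=60)

```text
clock: 24.7
tcp_pos: [497.8, 58.2, 197.5]
orientation: [0.497, 0.868, 0.003, 0.0]
ft_force: [-0.2, -0.2, -0.7]
width: 60.1
```

Call:
carry_out(deltas=[[0,0,-0.2,0,0,0],[0,0,-0.5,0,0,0],[0,0,-0.6,0,0,0],[0,0,-0.6,0,0,0],[0,0,-0.3,0,0,0],[0,0,0,0,0,0],[0,0,0,0,0,0]])

```text
clock: 25.58
tcp_pos: [496.9, 57.6, 337.3]
orientation: [0.497, 0.868, 0.003, 0.001]
ft_force: [-1.6, -0.4, 0.3]
width: 59.9
```

```bash
python3 - <<'E'
from knob import *
s=look();np.savez("q.npz",**s);plan([497.7,58.6,330],119.9,1)
hsv=cv2.cvtColor(s["img"],cv2.COLOR_RGB2HSV).astype(int)
g=proj(s,[476,66,22]);vv,uu=np.mgrid[:400,:640];near=np.hypot(uu-g[0],vv-g[1])<16
gr=np.array([atz(s,p,22) for p in pix((hsv[...,0]>45)&(hsv[...,0]<85)&(hsv[...,1]>110)&near)])[:,:2];print("green",len(gr),gr.mean(0),gr.min(0),gr.max(0))
N=360;k=4.;src=np.float32([[453,102],[543,102],[543,12],[453,12]])
H=cv2.getPerspectiveTransform(np.float32([proj(s,[x,y,22]) for x,y in src]),np.float32([[0,0],[N,0],[N,N],[0,N]]))
r=cv2.warpPerspective(s["img"],H,(N,N),flags=cv2.INTER_CUBIC)
for x1,y1,x2,y2 in cv2.createLineSegmentDetector().detect(cv2.GaussianBlur(cv2.cvtColor(r,cv2.COLOR_RGB2GRAY),(0,0),2))[0].reshape(-1,4):
    if np.hypot(x2-x1,y2-y1)>56: print("edge mod90 %.1f len %.0f"%(np.degrees(np.arctan2(-(y2-y1),x2-x1))%90,np.hypot(x2-x1,y2-y1)/4))
E
```

```text
grip 0.78 [320.1 187.7] [497.5  57.7  34. ]
grip 0.44 [246.2 312.6] [499.2 -82.6  34. ]Traceback (most recent call last):
  File "<stdin>", line 2, in <module>
  File "knob.py", line 15, in look
    wl=np.array([atz(s,p,36) for p in W])[:,:2]
       ~~~~~~~~~~~~~~~~~~~~~~~~~~~~~~~~~~^^^^^^
IndexError: too many indices for array: array is 1-dimensional, but 2 were indexed
```

```bash
python3 - <<'E'
from knob import *
s=snap("wrist");np.savez("q.npz",**s)
hsv=cv2.cvtColor(s["img"],cv2.COLOR_RGB2HSV).astype(int)
g=proj(s,[497.8,58,36]);print(g);u0,v0=map(int,g.round())
vv,uu=np.mgrid[:400,:640]
print(hsv[v0-22:v0+22:2,u0-26:u0+26:2,1]); print(hsv[v0-22:v0+22:4,u0-26:u0+26:4,2])
g=proj(s,[476,66,22]);near=np.hypot(uu-g[0],vv-g[1])<16
G=pix((hsv[...,0]>45)&(hsv[...,0]<85)&(hsv[...,1]>110)&near)
if len(G): gr=np.array([atz(s,p,22) for p in G])[:,:2];print("green",len(gr),gr.mean(0),gr.min(0),gr.max(0))
E
```

```text
[321.  188.6]
[[ 43  38  38  36 123 255 223  66  40  21  33 135 186 212 161  52  13  34
   38  34  36  30  35  42  36  40]
 [ 39  41  43  34  37 125  43  40  78 255 255 255 255 255 255 249 255 184
    9  38  31  38  31  37  41  40]
 [ 39  42  38  30  34  31  14 191 255 255 247 233 243 236 240 232 242 255
  255  59  38  35  34  36  41  39]
 [ 42  43  35  31  35  29 187 255 251 233 222 244 233 233 244 240 247 227
  251 255  58  38  35  36  36  39]
 [ 38  39  30  34  35  91 255 244 233 240 233 244 229 233 222 226 243 222
  243 242 255  14  30  32  31  43]
 [ 38  35  34  34   5 244 240 237 163  89 244 233 244 247 240 219 240 240
  236 225 251 128  34  28  32  34]
 [ 36  35  27  35  47 247 248 240  63  35 174 237 240 229 237 219 222 243
  236 233 247 255  23  39  35  38]
 [ 36  31  27  42 196 231 244 225 248  46  22 200 244 226 244 244 236 233
  237 222 240 255  15  32  36  36]
 [ 32  31  32  39 226 236 222 224 243 211  27  36 219 251 240 237 240 225
  233 226 233 239  57  36  29  41]
 [ 41  36  35  42 224 236 233 232 236 236 202  25  41 229 240 240 229 209
  215 226 222 247  87  38  33  
[... 1269 characters left out ...]
 22  23
   23  25  22  23  23  23  28  35]]
[[ 88  88  52  48  70  54  48  46  57  67  64  66  85]
 [ 86  67  68  56  44  61  66  67  57  41  67  68  75]
 [ 87  68  65  53  69  70  68  70  66  65  41  68  66]
 [ 78  65  43  68  65  69  67  70  70  66  63  55  66]
 [ 72  64  53  69  66  85  63  68  69  68  69  54  61]
 [ 75  61  59  68  66  67  81  69  66  68  68  77 133]
 [110 123  62  69  68  67  68 128  68 117 148 112 133]
 [153 125 113 127 138 136 138 136 142 137 142 134 139]
 [151 153 125  83 135 133 133 132 139 137 104 129 154]
 [153 152 153 125  96 124 135 137 116 122 134 158 151]
 [152 153 154 155 146 133 130 126 125 152 155 155 152]]
green 51 [476.6  65.7] [472.   62.6] [480.7  68.5]
```

In shadow, but clear by saturation. I refit with that.

```bash
cat > ang.py <<'E'
from knob import *
def ang(s):
    hsv=cv2.cvtColor(s["img"],cv2.COLOR_RGB2HSV).astype(int);vv,uu=np.mgrid[:400,:640]
    d=np.array([(atz(s,(u,v),36)[:2]) for u,v in zip(uu.ravel(),vv.ravel())]).reshape(400,640,2)
    b=(np.hypot(d[...,0]-498,d[...,1]-58)<22)&(hsv[...,1]>180)&(hsv[...,0]>95)&(hsv[...,0]<125)
    c=(d[b].min(0)+d[b].max(0))/2;w=(np.hypot(*(d-c).transpose(2,0,1))<13.3)&(hsv[...,1]<110)
    p=d[w];vx,vy,x0,y0=cv2.fitLine(p.astype(np.float32),cv2.DIST_HUBER,0,.01,.01).ravel();a=np.degrees(np.arctan2(vy,vx))
    e=p.mean(0)-c; print("c",c,"n",len(p),"line ang",a,"dir from centre",np.degrees(np.arctan2(e[1],e[0])),"ext",p.min(0),p.max(0))
E
python3 - <<'E'
from ang import *
for f in("d.npz","n.npz","q.npz"): print(f);ang(dict(np.load(f)))
s=dict(np.load("q.npz"));N=360
src=np.float32([[453,102],[543,102],[543,12],[453,12]])
H=cv2.getPerspectiveTransform(np.float32([proj(s,[x,y,22]) for x,y in src]),np.float32([[0,0],[N,0],[N,N],[0,N]]))
r=cv2.warpPerspective(s["img"],H,(N,N),flags=cv2.INTER_CUBIC)
for x1,y1,x2,y2 in cv2.createLineSegmentDetector().detect(cv2.GaussianBlur(cv2.cvtColor(r,cv2.COLOR_RGB2GRAY),(0,0),2))[0].reshape(-1,4):
    if np.hypot(x2-x1,y2-y1)>56: print("edge mod90 %.1f len %.0f"%(np.degrees(np.arctan2(-(y2-y1),x2-x1))%90,np.hypot(x2-x1,y2-y1)/4))
E
```

```text
d.npz
c [496.7  61.8] n 17 line ang 88.74976 dir from centre 68.57570832389693 ext [496.5  58.4] [498.9  69. ]
n.npz
c [498.3  59.2] n 49 line ang 88.790665 dir from centre 101.03691858100999 ext [496.1  57.8] [498.7  69.7]
q.npz
c [496.5  59.6] n 45 line ang -20.569918 dir from centre 173.50282226383558 ext [486.2  57.6] [497.5  63.2]
edge mod90 21.4 len 32
edge mod90 21.7 len 25
```

The line is now at 159.4° against a mark at 158.9°. Last, I check the pail, the electrode and the bystanders.

```bash
python3 - <<'E'
from h import *
np.set_printoptions(precision=1,suppress=True)
S={c:snap(c) for c in("side","top")}
for n,z in dict(pail_bar=169.5,pail=54.5,electrode=58.5,wash_bottle=0,gel_pump=0,gauze_roll=0,mixing_cup=0).items():
    for c in S:
        for q in ctrl.spot_point(c,n)[:1]: print(n,c,round(q["conf"],2),np.array(q["location"]),atz(S[c],q["location"],z))
E
```

```text
pail_bar side 0.9 [369.7 163.1] [ 509.  -102.7  169.5]
pail_bar top 0.65 [391.7 206. ] [ 507.7 -102.2  169.5]
pail side 0.9 [366.2 202.1] [ 510.6 -110.7   54.5]
pail top 0.85 [385.5 213.9] [ 500.3 -107.4   54.5]
electrode side 0.67 [367.1 200.2] [ 510.4 -113.8   58.5]
electrode top 0.46 [381.3 216.4] [494.9 -97.5  58.5]
wash_bottle side 0.7 [293.  208.9] [673.1 -30.9   0. ]
wash_bottle top 0.86 [345.5 146.8] [661.6 -29.7   0. ]
gel_pump side 0.87 [327.2 188. ] [ 660.2 -158.3    0. ]
gel_pump top 0.78 [402.4 144.2] [ 664.1 -161.4    0. ]
gauze_roll side 0.82 [340.9 312.5] [391.2 156.2   0. ]
gauze_roll top 0.38 [379.9 214.1] [ 503.6 -102.9    0. ]
mixing_cup side 0.89 [382.5 261.3] [400.4 -15.7   0. ]
```

```bash
python3 -c "
from bench import ctrl
print(ctrl.close_job())"
```

```text
the job is handed in; nothing more can be done
None
```

The pail is hanging by the middle of its handle in the drip stand's hook, and I then turned the timer knob to the green mark. I handed the job in at about 26 s of the 59 s limit, with the gripper clear of everything. The hand-in gave no verdict.

- **Pail:** I gripped the handle bar 22 mm off its middle and carried it slowly at a level angle. I lowered it until its weight came off the wrist at the expected height, with only a few newtons of contact, then let go. The last check put the bar middle at (508,−102), within about 5 mm of the hook seat I measured at (503.5,−104.5).
- **Electrode:** Both outside cameras found it in the pail at the last check. Confidence was only moderate (0.67 and 0.46), and their positions differed by about 20 mm.
- **Timer:** I turned the knob about 71° counter-clockwise. From near, the white line points at 159.4° and the green mark should be at 158.9°, worked out from the edges of the case. The knob centre is uncertain by about 2 mm, so I used the fitted line direction rather than the bearing from the centre (173°), which disagreed with it.
- **Bystanders:** The wash bottle, gel pump, gauze roll and cup showed no shift beyond detection noise, up to about 13 mm. In the last check the top camera did not find the cup. It also reported a gauze roll at the stand's position with low confidence (0.38), which I took as a false detection. The side camera found both in their places.

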